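# Empty the tilt-out bin of ring cutters into its catch tray

## Robot

A 6-joint arm with a two-finger parallel gripper is mounted at the origin on a cart in front of the work surface, level with it; the furniture and walls round the work are solid. World frame = base frame: x ahead of the robot, y to its left, z up, the work surface at z = 0. Lengths are in mm, angles in rad, forces in N, time in s.
With the tool pointing down it reaches from about 350 to 975 mm from the base axis. Payload 7.1 kg.
Tool frame: the origin (TCP) lies at the very end of the fingers, on their centre line; the grasp point (between the pads) lies 19 mm behind it; z points along the fingers, y is the line along which they close (so a half turn about z gives the same grasp; the last joint's range is limited). The gripper opens to 88 mm and grips with 3 to 60 N. Pads are 20 mm wide; open, the fingers measure 115 mm over their backs; the gripper's body (75 mm by 178 mm) begins 61 mm behind the grasp point.
Start: joints at [1.094, 0.423, 1.63, -0, 1.089, -0.019], TCP at [276.202, 560.64, 193.175] pointing down, gripper open.
Joint ranges: [-3, 3], [-0.9, 2.11], [0.09, 2.58], [-1.31, 4.45], [0.11, 2.69], [-2.54, 2.54]. Speed limits (rad/s): [2.39, 2.39, 3.01, 3.14, 3.14, 3.14].

## Interface

Orientations are given as a rotation vector (axis times angle).
In Python, from workcell import * gives the robot as it stands.
- The arm moves only by the tool step_arm, never from a script. Its argument "deltas" is a list of rows, each a list of 3 entries, a list of its own where there are three numbers: the shift along the tool's x, y, z in units of 300 mm (1.0 is 300 mm), then the turn, a rotation vector about the tool's x, y, z in units of 1.5 rad (1.0 is 1.5 rad), then the gripper command: -1 is shut, 1 is fully open, values between are in proportion. In form: [[[dx, dy, dz], [rx, ry, rz], gripper], ...]. A call has 1 to 20 rows; each row is the pose to reach, as a shift and turn from the pose commanded when the call began, along the tool's axes at that moment; what a row does not reach only later rows make up. A row lasts 1/12 s, in which the tool goes at most 41.7 mm and 7.16 degrees, less where a joint would pass 70% of its speed; a pose out of reach is approached as far as the arm can. A call with a number of a shift or a turn outside -1 to 1 is refused whole. A call with a gripper value outside its range is refused whole. The fingers move at their own pace and stop on an object; the grip force is fixed at half the most. Time passes only in rows, so rows that repeat a pose let the fingers close. It gives the time, the measured TCP pose, the force, the opening and the grip force at its end, in the units of the state.
- get_obs(): the state, without advancing time (a new reading comes with each control period).
- get_image(name): name is "side" or "top" or "wrist"; returns a dict with "pixels" (400x640x3 uint8, red, green, blue), "fx", "fy", "cx", "cy" (pixels), "T" (4x4, takes a point from camera to world coordinates). Camera axes: x right, y down, z forward; pixel columns grow to the right and rows downward; lengths in mm; the calibration is good to about 2 mm. A picture is of the moment at which its call begins. There is no depth.
- close_job(): hands the job in; it is judged then, once.
The state is a dict: "t": time; "qpos": joint angles; "qvel": joint speeds; "joint_torque": joint torques, N m; "ee_pos": TCP position; "orientation": TCP orientation; "ft_force": force on the tool from outside, world axes, zero at the start; "moment": the same for the moment, N m; "width": finger opening in mm; "grasp_force": force on a finger pad.
Only numpy, scipy, OpenCV 4.12 (cv2) and the standard library are available. Lean on these libraries where they do the work, as an engineer would, in place of code of your own. Each camera call takes 0.05 s, during which the arm holds its last target. There are 200 camera calls.

## Task

A red-lidded pot has been left standing in the catch tray of the blue tilt-out bin: first lift it out and stand it upright on the bench, clear of the tray. Then pull the bin forward by its yellow handle bar all the way to its stop, smoothly and without slamming it, so that both steel ring cutters slide out into the tray, and swing the empty bin back fully home. Leave the other things on the bench where they are.

Things in the scene. Friction and masses are not known exactly. Their poses are not given: they have to be found in the camera images.
- stand: fixed steel stand of the tilt-out bin with a built-in catch tray. Origin on the bench right under the bin's pivot axis; its -x axis points to the FRONT (where the tray lies and to which the bin tips; roughly the robot's left), y runs along the pivot axis, z up. Two grey cheeks, 6 mm thick, 40 mm wide along x, 185 mm high, stand at y = -57 and +57 mm and carry the pivot
- tray_center (a point): centre of the catch tray's floor, 6 mm above the bench; axes as the stand's. The tray is 255 mm along x (stand x -230 to +25 mm) by 156 mm along y outside, walls 5 mm thick, 36 mm high (40 mm at the front).
- clear_spot (a point): point on the bench top in the middle of a clear patch (about 120 mm across), beyond the front wall of the tray, nearer the bench edge than the flat kitchen scale and before the big cloth-covered tote: a good place for the pot
- pivot (a point): point on the bin's pivot axis midway between the cheeks, 155 mm above the bench; axes as the stand's. The blue bin is 76 mm wide; home, it reaches from 60 mm behind to 81 mm in front of this axis and from 101 to 218 mm above the bench, its front lip at 178 mm
- bin (a joint): tilt of the blue bin in rad: 0 = home (mouth up), grows as it tips forward, 2.09 (120 degrees) = hard stop. Friction hinge (0.14 N m, 1 to 2 N at the handle): it stays about where it is left
- handle (a point): centre of the yellow handle bar: round, 14 mm thick, along the stand's y axis, 76 mm free between its uprights, 52 mm above the bin's rear rim. Home: 55 mm behind (+x) and 115 mm above the pivot axis; it circles the pivot (radius 127 mm) over the top; at the stop 127 mm in front, 10 mm below it. Pinch it from above, fingers closing along stand x; it turns like an axle in upright fingers
- pot_center (a point): centre (31 mm up) of a white pot with a red screw lid, closed, 64 mm in diameter and 62 mm tall, about 0.09 kg, standing in the front part of the tray; graspable round the lid (the top 12 mm) or body from above
- ring_0_center (a point): centre of a plain steel ring cutter, 60 mm in diameter, 35 mm high, 40 g, lying in the bin at the start
- ring_1_center (a point): centre of a second, identical ring cutter, lying on the first at the start
- timer: bystander: green round kitchen timer, 62 mm in diameter, 40 mm high; origin at the centre of its underside
- pastry_brush: bystander: wooden pastry brush lying flat, 200 x 42 x 14 mm; origin at the centre of its underside
- small_pot: bystander: small white pot, 50 mm in diameter, 50 mm tall; origin at the centre of its underside

How it is judged:
By the outcome, as a careful person would: the job done as asked, in the order asked, and still so for the second after the job is handed in, with the robot touching nothing.
It also fails if it takes over 67 s, if anything falls off the work surface, if the arm or the gripper's body presses on something with over 40 N, if the wrist force passes 120 N, or if a joint passes its speed limit or range.

## Working session

There is one attempt and no reset: what is moved stays moved. The work goes in short steps, Python scripts to look and compute and a tool call to move; the robot and the scene stay as the last step left them, time stands still between calls to the robot, and variables do not carry over. Pictures are saved under pics/ and viewed, at most 10 in all, crops included, and the job is handed in when it is done.

Besides the shell and the picture viewer there is one more tool, called after "Request:" as name(argument=value, ...), one argument or row to a line, values as JSON. step_arm: Moves the arm, as the interface text tells. Its arguments: {"type":"object","properties":{"deltas":{"type":"array","items":{"type":"array"}}},"required":["deltas"]}

```bash
mkdir -p pics; python3 - <<'E'
from workcell import *
import cv2,numpy as np
o=get_obs();print({k:np.round(o[k],3) for k in ('t','ee_pos','orientation','width','qpos')})
for n in ("top","side"):
    im=get_image(n);cv2.imwrite(f"pics/{n}0.png",im["pixels"][:,:,::-1]);print(n,im["fx"],im["cx"],im["cy"],np.round(im["T"],3).tolist())
E
```

```text
{'t': np.float64(0.0), 'ee_pos': array([275.928, 560.114, 192.4  ]), 'orientation': array([-7.130e-01, -3.059e+00,  2.000e-03]), 'width': np.float64(87.866), 'qpos': array([ 1.094,  0.424,  1.631,  0.   ,  1.089, -0.019])}
top 481.2355890151149 321.8544837819363 193.31922807052976 [[-0.027, -0.977, 0.21, 273.139], [-1.0, 0.025, -0.01, 46.187], [0.005, -0.21, -0.978, 1412.988], [0.0, 0.0, 0.0, 1.0]]
side 399.5723419562499 313.3926089170992 199.21712892110352 [[-0.961, -0.147, 0.236, 275.238], [-0.278, 0.466, -0.84, 1019.653], [0.014, -0.873, -0.488, 726.546], [0.0, 0.0, 0.0, 1.0]]
```

View pics/top0.png

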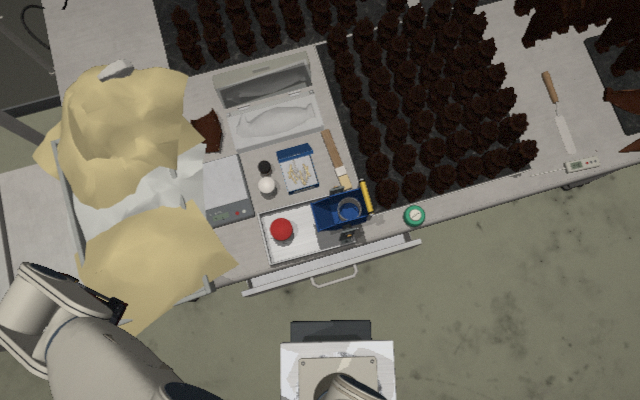

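View pics/side0.png

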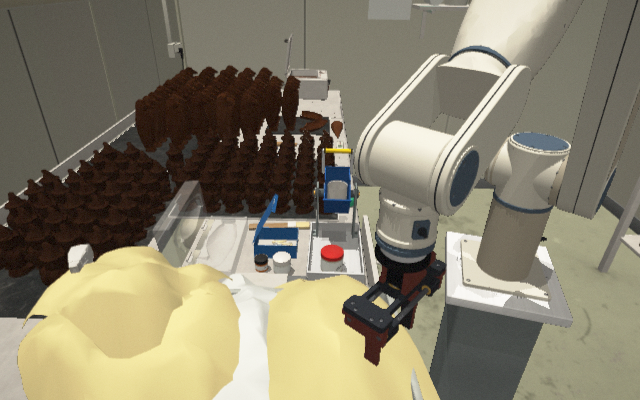

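Top view: the red lid is at about (281,230), the handle bar runs (361,182)–(372,211), the tray's left wall is at x≈262, and the clear patch is around (238,238). I'll zoom in for exact pixels.

```bash
cat > h.py <<'E'
import numpy as np,cv2
from workcell import *
from scipy.spatial.transform import Rotation as R
def ray(im,u,v,z):
    T=np.array(im["T"]);d=T[:3,:3]@[(u-im["cx"])/im["fx"],(v-im["cy"])/im["fy"],1];o=T[:3,3]
    return o+d*(z-o[2])/d[2]
def proj(im,p):
    T=np.array(im["T"]);c=T[:3,:3].T@(np.array(p)-T[:3,3]);return c[0]/c[2]*im["fx"]+im["cx"],c[1]/c[2]*im["fy"]+im["cy"]
def blob(px,lo,hi,roi):
    h=cv2.cvtColor(px,cv2.COLOR_RGB2HSV);m=cv2.inRange(h,lo,hi);k=np.zeros_like(m);x0,y0,x1,y1=roi;k[y0:y1,x0:x1]=m[y0:y1,x0:x1]
    return cv2.minAreaRect(cv2.findNonZero(k)),cv2.countNonZero(k)
def delta(p,yaw=None):
    "shift in tool units from current pose to world p"
    o=get_obs();r=R.from_rotvec(o["orientation"]);return r.inv().apply(np.array(p)-o["ee_pos"])/300
E
python3 - <<'E'
from h import *
im=get_image("top");p=im["pixels"]
print("lid",L:=blob(p,(0,150,60),(8,255,255),(262,210,300,250)));print("lid2",ray(im,*L[0][0],62))
H=blob(p,(22,140,80),(35,255,255),(350,170,385,220));print("handle",H)
b=cv2.boxPoints(H[0]);print(b,[ray(im,*q,270).round(1) for q in b],ray(im,*H[0][0],272))
print("clear",ray(im,238,240,0))
c=p[150:280,190:390];cv2.imwrite("pics/c1.png",cv2.resize(c,(800,520),interpolation=cv2.INTER_CUBIC)[:,:,::-1])
print(R.from_rotvec(get_obs()["orientation"]).as_matrix().round(3))
E
```

```text
lid (((281.0, 228.5), (21.0, 20.0), 90.0), 367)
lid2 [464.68180945 150.07532323  62.        ]
handle (((366.0000305175781, 196.00001525878906), (31.6082706451416, 5.938523769378662), 73.3007583618164), 171)
[[358.61472 181.7156 ]
 [364.30276 180.00919]
 [373.38535 210.28442]
 [367.6973  211.99084]] [array([545.4, -56.4, 270. ]), array([549.3, -70.5, 270. ]), array([473.7, -89. , 270. ]), array([469.9, -75.1, 270. ])] [508.89261205 -72.60344351 272.        ]
clear [442.7018943  281.44594331   0.        ]
[[-0.897  0.442 -0.001]
 [ 0.442  0.897 -0.001]
 [ 0.    -0.001 -1.   ]]
```

View pics/c1.png

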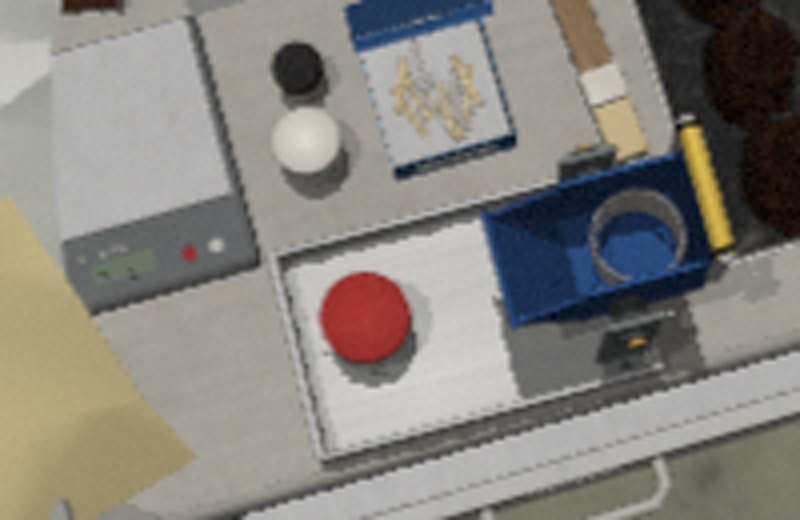

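Crop: the tray's front wall goes from (275,257) to (322,460), the lid is centred at (365,316), and the patch between scale, tote cloth and tray is around (205,370). Next I'll fix the stand frame and check the tote's height.

```bash
python3 - <<'E'
from h import *
im=get_image("top");s=get_image("side")
a,b=ray(im,258.8,214.2,40),ray(im,270.5,265,40);print("front wall",a,b,np.linalg.norm(a-b))
yh=(a-b)[:2]/np.linalg.norm((a-b)[:2]);print("y ax",yh,np.degrees(np.arctan2(yh[1],yh[0])))
Hm=ray(im,366,196,271)[:2];xh=np.array([yh[1],-yh[0]])
m=(a+b)[:2]/2
for nm,y in(("wall",yh),("hand",np.array([.971,.238]))):
    x=np.array([y[1],-y[0]]);print(nm,"origin from wall",m+230*x,"from handle",Hm-55*x)
    print(" pot in stand",[(np.array([464.7,150])-(Hm-55*x))@v for v in(x,y)])
print("clear",ray(im,241,242,0))
for u,v in((213,229),(225,247),(238,264)):
    for h in(0,80,160,240): 
        w=ray(im,u,v,h);print(u,v,h,w.round(),np.round(proj(s,w)))
b,n=blob(s["pixels"],(0,150,60),(8,255,255),(300,235,365,280));print("side lid",b,"pred",proj(s,[464.7,150,68]))
E
```

```text
front wall [511.07753493 215.5017666   40.        ] [364.6739943  182.33123948  40.        ] 150.1142251065075
y ax [0.97528093 0.22096858] 12.765928702984498
wall origin from wall [488.69853796 -25.39811019] from handle [496.94600217 -19.06703221]
 pot in stand [np.float64(-172.01320521736835), np.float64(5.90959109657152)]
hand origin from wall [492.61576461 -24.41349696] from handle [496.00927406 -19.3024832 ]
 pot in stand [np.float64(-171.84431841276628), np.float64(9.892685888447359)]
clear [436.58362375 272.58639053   0.        ]
213 229 0 [477. 356.   0.] [305. 322.]
213 229 80 [466. 338.  80.] [312. 293.]
213 229 160 [454. 320. 160.] [320. 262.]
213 229 240 [443. 303. 240.] [328. 229.]
225 247 0 [423. 319.   0.] [331. 316.]
225 247 80 [415. 304.  80.] [337. 288.]
225 247 160 [406. 288. 160.] [344. 257.]
225 247 240 [398. 273. 240.] [351. 225.]
238 264 0 [373. 281.   0.] [354. 309.]
238 264 80 [367. 267.  80.] [359. 282.]
238 264 160 [361. 254. 160.] [365. 252.]
238 264 240 [356. 241. 240.] [371. 221.]
side lid ((331.5, 252.5), (15.0, 21.0), 90.0) pred (np.float64(331.7601853030442), np.float64(250.83364565540072))
```

Request:
step_arm(
  deltas=[
    [[0,0,-0.08],[0,0,0],1],
    [[0,0,-0.18],[0,0,0],1],
    [[0,0,-0.3],[0,0,0],1],
    [[0,0,-0.4],[0,0,0],1],
    [[0,0,-0.46],[0,0,0],1],
    [[-0.05,-0.04,-0.46],[0,0,0.04],1],
    [[-0.12,-0.1,-0.46],[0,0,0.1],1],
    [[-0.21,-0.17,-0.46],[0,0,0.17],1],
    [[-0.3,-0.24,-0.46],[0,0,0.24],1],
    [[-0.39,-0.32,-0.46],[0,0,0.31],1],
    [[-0.48,-0.39,-0.46],[0,0,0.38],1],
    [[-0.57,-0.46,-0.46],[0,0,0.45],1],
    [[-0.66,-0.54,-0.46],[0,0,0.52],1],
    [[-0.75,-0.61,-0.46],[0,0,0.588],1],
    [[-0.83,-0.68,-0.46],[0,0,0.588],1],
    [[-0.88,-0.72,-0.46],[0,0,0.588],1],
    [[-0.9,-0.74,-0.46],[0,0,0.588],1],
    [[-0.9,-0.74,-0.46],[0,0,0.588],1],
  ],
)

```text
t: 1.75
ee_pos: [420.7, 241.0, 331.3]
orientation: [1.954, 2.46, 0.0]
ft_force: [-0.1, -0.4, -0.5]
width: 88.2
grasp_force: 0.0
```

```bash
python3 - <<'E'
from h import *
o=get_obs();print(o["t"],o["ee_pos"],R.from_rotvec(o["orientation"]).as_matrix().round(3).tolist(),delta([464.5,149.5,45])*300)
im=get_image("wrist");p=im["pixels"];cv2.imwrite("pics/w1.png",p[:,:,::-1])
L=blob(p,(0,150,60),(8,255,255),(0,0,640,400));print(L,proj(im,[464.5,149.5,68]),ray(im,*L[0][0],68))
E
```

```text
1.75 [420.66811899 240.9528539  331.25520319] [[-0.227, 0.974, 0.0], [0.974, 0.227, -0.0], [-0.0, 0.0, -1.0]] [-98.98721806  21.94394337 286.26367853]
(((454.8204040527344, 160.64857482910156), (75.58867645263672, 312.7240295410156), 68.07312774658203), 1461) (np.float64(336.47114277515135), np.float64(230.19988136192617)) [599.07307513 286.76279575  68.        ]
```

View pics/w1.png

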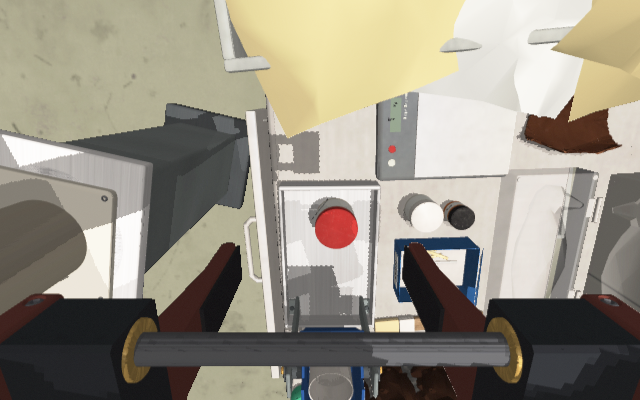

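Wrist view: the lid is at (336,228), as predicted, and the tray lies squarely along the tool axes. The clear patch lies around (330,148), between the wall top edge (y≈182), the cloth tip (288,135) and the scale (x≥377).

```bash
python3 - <<'E'
from h import *
im=get_image("wrist");p=im["pixels"]
L=blob(p,(0,150,60),(8,255,255),(300,190,370,260));print(L,ray(im,*L[0][0],68))
for q in((330,145),(377,179),(379,181),(280,183),(376,183)):print(q,ray(im,*q,0),ray(im,*q,40))
for q in((288,136),(380,115)):print(q,ray(im,*q,0),ray(im,*q,80))
E
```

```text
(((336.0, 228.0), (40.0, 42.0), 90.0), 1374) [462.68196054 153.9610529   68.        ]
(330, 145) [429.39849587 261.66945876   0.        ] [427.19404974 266.46929487  40.        ]
(377, 179) [516.10541797 225.91300073   0.        ] [507.26655814 233.44875606  40.        ]
(379, 181) [520.1730231  223.45794438   0.        ] [511.02292889 231.1815493   40.        ]
(280, 183) [364.81005877 183.88189642   0.        ] [367.5476219  194.63367796  40.        ]
(376, 183) [516.35986383 219.15580915   0.        ] [507.50153498 227.20859361  40.        ]
(288, 136) [362.65063542 260.35875231   0.        ] [368.45621989 270.15900295  80.        ]
(380, 115) [492.97771415 323.06275777   0.        ] [478.83924491 323.26736593  80.        ]
```

Request:
step_arm(
  deltas=[
    [[-0.03,0.01,0.02],[0,0,0],1],
    [[-0.1,0.03,0.08],[0,0,0],1],
    [[-0.18,0.05,0.16],[0,0,0],1],
    [[-0.26,0.065,0.25],[0,0,0],1],
    [[-0.31,0.073,0.35],[0,0,0],1],
    [[-0.33,0.073,0.45],[0,0,0],1],
    [[-0.33,0.073,0.54],[0,0,0],1],
    [[-0.33,0.073,0.62],[0,0,0],1],
    [[-0.33,0.073,0.68],[0,0,0],1],
    [[-0.33,0.073,0.7],[0,0,0],1],
  ],
)

```text
t: 2.68
ee_pos: [462.1, 150.8, 118.1]
orientation: [-1.947, -2.462, 0.006]
ft_force: [-0.4, -0.2, 0.2]
width: 87.6
grasp_force: 0.0
```

Request:
step_arm(
  deltas=[
    [[0,0,0.06],[0,0,0],1],
    [[0,0,0.14],[0,0,0],1],
    [[0,0,0.21],[0,0,0],1],
    [[0,0,0.25],[0,0,0],1],
    [[0,0,0.25],[0,0,0],1],
    [[0,0,0.25],[0,0,0],-1],
    [[0,0,0.25],[0,0,0],-1],
    [[0,0,0.25],[0,0,0],-1],
    [[0,0,0.25],[0,0,0],-1],
    [[0,0,0.25],[0,0,0],-1],
    [[0,0,0.25],[0,0,0],-1],
    [[0,0,0.25],[0,0,0],-1],
    [[0,0,0.25],[0,0,0],-1],
  ],
)

```text
t: 3.77
ee_pos: [464.3, 150.8, 46.4]
orientation: [1.951, 2.462, 0.0]
ft_force: [0.6, -0.1, -0.5]
width: 38.2
grasp_force: 0.0
```

```bash
python3 - <<'E'
from h import *
o=get_obs();print(o["t"],o["ee_pos"],o["width"],o["grasp_force"])
w=get_image("wrist")["pixels"];s=get_image("side")["pixels"]
c=cv2.resize(s[200:300,270:390],(480,400),interpolation=cv2.INTER_CUBIC)
cv2.imwrite("pics/g1.png",np.hstack([cv2.resize(w,(320,400)),c])[:,:,::-1])
E
```

```text
3.7667 [464.34994674 150.80092313  46.35174504] 38.184862278018855 0.0
```

View pics/g1.png

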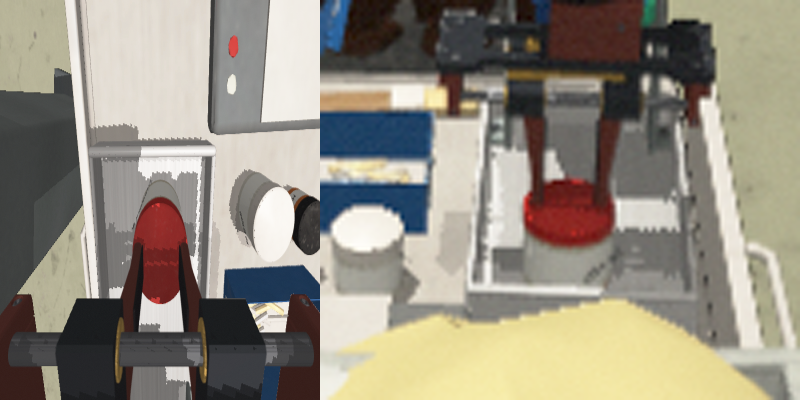

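Wrist half: the fingers sit beside the rear (bin-side) part of the lid. Side half: the fingertips are hidden behind the lid, so they closed short of its centre. I'll measure the offset from both cameras.

```bash
python3 - <<'E'
from h import *
o=get_obs();r=R.from_rotvec(o["orientation"]).as_matrix()
for n,roi in(("wrist",(200,150,420,340)),("side",(300,235,365,280)),("top",(262,210,300,250))):
    im=get_image(n);L=blob(im["pixels"],(0,140,50),(8,255,255),roi);print(n,L[0],L[1],ray(im,*L[0][0],68),"tcp px",proj(im,o["ee_pos"]))
    h=cv2.inRange(cv2.cvtColor(im["pixels"],cv2.COLOR_RGB2HSV),(0,140,50),(8,255,255));x0,y0,x1,y1=roi;ys,xs=np.nonzero(h[y0:y1,x0:x1]);print(xs.min()+x0,xs.max()+x0,ys.min()+y0,ys.max()+y0)
    if n=="wrist": print([proj(im,[464.5+32*np.cos(a),150+32*np.sin(a),68]) for a in np.arange(0,6.28,1.57)]);print("T",np.round(im["T"],3).tolist())
E
```

```text
wrist ((323.5, 264.0), (131.0, 132.0), -0.0) 7562 [466.07019651 146.58707805  68.        ] tcp px (np.float64(322.07528956348716), np.float64(241.17406028362984))
258 389 198 330
[(np.float64(376.5497194589952), np.float64(269.66514743513613)), (np.float64(335.8627760002775), np.float64(205.7715135852317)), (np.float64(266.5271635479479), np.float64(246.2855425692553)), (np.float64(309.7375121611478), np.float64(305.51941575849355))]
T [[0.974, 0.217, 0.07, 444.389], [0.228, -0.928, -0.294, 233.221], [0.001, 0.302, -0.953, 237.746], [0.0, 0.0, 0.0, 1.0]]
side ((331.5, 248.0), (26.0, 21.0), 90.0) 318 [468.5180742  137.49446273  68.        ] tcp px (np.float64(331.5465336390354), np.float64(257.3847504722131))
321 342 235 261Traceback (most recent call last):
  File "<stdin>", line 4, in <module>
  File "h.py", line 11, in blob
    return cv2.minAreaRect(cv2.findNonZero(k)),cv2.countNonZero(k)
           ~~~~~~~~~~~~~~~^^^^^^^^^^^^^^^^^^^^
cv2.error: OpenCV(4.12.0) /io/opencv/modules/imgproc/src/convhull.cpp:143: error: (-215:Assertion failed) total >= 0 && (depth == CV_32F || depth == CV_32S) in function 'convexHull'
```

Request:
step_arm(
  deltas=[
    [[0,0,0],[0,0,0],1],
    [[0,0,0],[0,0,0],1],
    [[0,0,0],[0,0,0],1],
    [[0,0,0],[0,0,0],1],
    [[0,0,0],[0,0,0],1],
    [[0,0,0],[0,0,0],1],
    [[0,0,0],[0,0,0],1],
    [[0,0,0],[0,0,0],1],
  ],
)

```text
t: 4.68
ee_pos: [464.2, 150.8, 46.2]
orientation: [-1.951, -2.463, 0.0]
ft_force: [0.8, -0.1, -0.3]
width: 67.7
grasp_force: 0.0
```

```bash
python3 - <<'E'
from h import *
o=get_obs();print(o["t"],o["ee_pos"],o["width"])
for n,roi in(("wrist",(200,150,420,340)),("side",(300,235,365,280))):
    im=get_image(n);m=cv2.inRange(cv2.cvtColor(im["pixels"],cv2.COLOR_RGB2HSV),(0,170,90),(8,255,255));k=np.zeros_like(m);x0,y0,x1,y1=roi;k[y0:y1,x0:x1]=m[y0:y1,x0:x1]
    c=max(cv2.findContours(k,0,2)[0],key=cv2.contourArea);print(n,cv2.boundingRect(c),cv2.fitEllipse(c))
    for z in(50,62,68,74): print(z,ray(im,*cv2.fitEllipse(c)[0],z))
    if n=="wrist":
        cv2.imwrite("pics/w2.png",im["pixels"][:,:,::-1])
E
```

```text
4.6833 [464.23518881 150.78609209  46.16192994] 67.65150637216284
wrist (266, 198, 110, 106) ((320.484130859375, 250.92666625976562), (105.3212661743164, 108.6926040649414), 89.28978729248047)
50 [464.4481054  145.81581387  50.        ]
62 [463.16525456 151.40537199  62.        ]
68 [462.52382915 154.20015105  68.        ]
74 [461.88240373 156.9949301   74.        ]
side (321, 245, 22, 16) ((331.66009521484375, 252.68365478515625), (15.604696273803711, 21.594642639160156), 94.69815826416016)
50 [468.08456611 134.69900193  50.        ]
62 [464.66401646 150.39558248  62.        ]
68 [462.95374163 158.24387275  68.        ]
74 [461.2434668  166.09216302  74.        ]
```

View pics/w2.png

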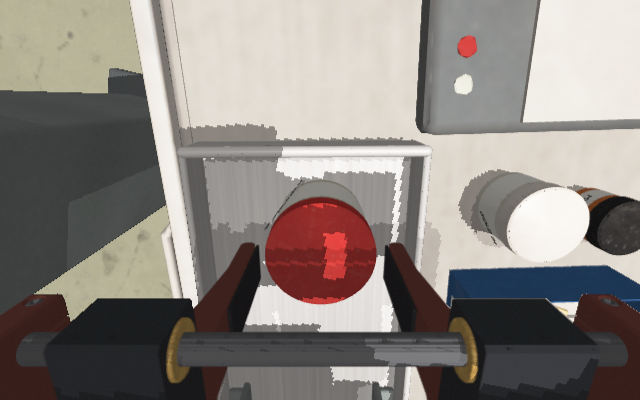

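Wrist view at close range: the lid is at (320,251), unmoved and centred between the fingertips at (250,245) and (395,245). The lid-height pinch gave no contact, so I'll go deeper and grip the body.

Request:
step_arm(
  deltas=[
    [[0,0,0],[0,0,0],0.7],
    [[0,0,0],[0,0,0],0.7],
    [[0.005,0,0.03],[0,0,0],0.7],
    [[0.005,0,0.06],[0,0,0],0.7],
    [[0.005,0,0.07],[0,0,0],0.7],
    [[0.005,0,0.07],[0,0,0],0.7],
    [[0.005,0,0.07],[0,0,0],0.3],
    [[0.005,0,0.07],[0,0,0],0.3],
    [[0.005,0,0.07],[0,0,0],0.3],
    [[0.005,0,0.07],[0,0,0],0.3],
  ],
)

```text
t: 5.62
ee_pos: [464.0, 152.3, 25.3]
orientation: [1.951, 2.462, 0.0]
ft_force: [-1.6, -0.4, -1.1]
width: 63.2
grasp_force: 30.0
```

```bash
python3 - <<'E'
from h import *
o=get_obs();print(o["t"],o["ee_pos"],o["width"],o["grasp_force"])
E
```

```text
5.6167 [464.04810163 152.27459731  25.34410445] 63.2226619523622 29.999870359897614
```

Request:
step_arm(
  deltas=[
    [[0,0,-0.03],[0,0,0],0],
    [[0,0,-0.1],[0,0,0],0],
    [[0,0,-0.18],[0,0,0],0],
    [[0,0,-0.25],[0,0,0],0],
    [[0.02,0,-0.28],[0,0,0],0],
    [[0.08,0,-0.28],[0,0,0],0],
    [[0.15,-0.005,-0.28],[0,0,0],0],
    [[0.23,-0.01,-0.28],[0,0,0],0],
    [[0.3,-0.014,-0.28],[0,0,0],0],
    [[0.35,-0.014,-0.28],[0,0,0],0],
    [[0.365,-0.014,-0.27],[0,0,0],0],
    [[0.365,-0.014,-0.22],[0,0,0],0],
    [[0.365,-0.014,-0.15],[0,0,0],0],
    [[0.365,-0.014,-0.09],[0,0,0],0],
    [[0.365,-0.014,-0.05],[0,0,0],0],
    [[0.365,-0.014,-0.03],[0,0,0],0],
    [[0.365,-0.014,-0.03],[0,0,0],0],
  ],
)

```text
t: 7.03
ee_pos: [433.8, 257.1, 32.8]
orientation: [-1.95, -2.462, 0.004]
ft_force: [-0.5, 0.3, -0.6]
width: 63.0
grasp_force: 30.0
```

```bash
python3 - <<'E'
from h import *
o=get_obs();print(o["t"],o["ee_pos"],o["width"],o["grasp_force"])
s=get_image("side")["pixels"];w=get_image("wrist")["pixels"]
cv2.imwrite("pics/p1.png",np.hstack([cv2.resize(w,(400,250)),cv2.resize(s[190:315,240:440],(400,250))])[:,:,::-1])
E
```

```text
7.0333 [433.75380604 257.07092424  32.84204517] 63.03155860823212 29.99980330467224
```

View pics/p1.png

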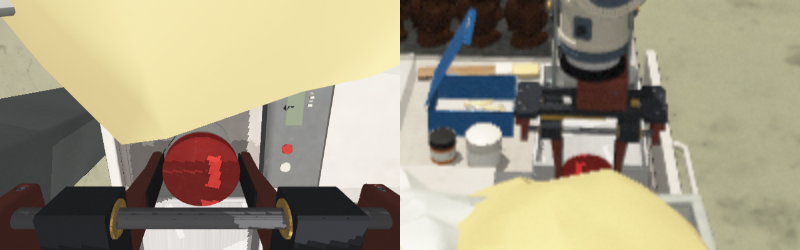

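The pot is held upright over the clear patch, lid at (200,168) in the wrist half, clear of the cloth above and the scale at x≥262. Now I'll lower and release it.

Request:
step_arm(
  deltas=[
    [[0,0,0.015],[0,0,0],0],
    [[0,0,0.03],[0,0,0],0],
    [[0,0,0.04],[0,0,0],0],
    [[0,0,0.045],[0,0,0],0],
    [[0,0,0.047],[0,0,0],0],
    [[0,0,0.047],[0,0,0],0],
    [[0,0,0.047],[0,0,0],0],
  ],
)

```text
t: 7.72
ee_pos: [434.8, 257.9, 20.1]
orientation: [1.951, 2.463, 0.0]
ft_force: [0.6, -0.5, -1.2]
width: 63.4
grasp_force: 30.0
```

Request:
step_arm(
  deltas=[
    [[0,0,0],[0,0,0],0.7],
    [[0,0,0],[0,0,0],0.8],
    [[0,0,0],[0,0,0],0.8],
    [[0,0,-0.02],[0,0,0],0.8],
    [[0,0,-0.06],[0,0,0],0.8],
    [[0,0,-0.13],[0,0,0],0.8],
    [[0,0,-0.23],[0,0,0],1],
    [[0,0,-0.35],[0,0,0],1],
    [[0,0,-0.48],[0,0,0],1],
    [[0,0,-0.6],[0,0,0],1],
    [[0,0,-0.72],[0,0,0],1],
    [[-0.02,0,-0.84],[0,0,0.02],1],
    [[-0.07,0.0,-0.94],[0,0,0.06],1],
    [[-0.14,0.0,-1.0],[0,0,0.12],1],
    [[-0.23,0.0,-1.0],[0,0,0.19],1],
    [[-0.33,0.0,-1.0],[0,0,0.26],1],
    [[-0.43,0.0,-1.0],[0,0,0.33],1],
    [[-0.53,0.0,-1.0],[0,0,0.4],1],
    [[-0.63,0.0,-1.0],[0,0,0.47],1],
    [[-0.72,0.0,-1.0],[0,0,0.54],1],
  ],
)

```text
t: 9.38
ee_pos: [484.0, 46.0, 320.7]
orientation: [2.767, 1.487, 0.001]
ft_force: [-0.4, 0.6, -0.7]
width: 87.9
grasp_force: 0.0
```

```bash
python3 - <<'E'
from h import *
o=get_obs();r=R.from_rotvec(o["orientation"]).as_matrix();print(o["t"],o["ee_pos"],o["qpos"],np.degrees(np.arctan2(r[1,1],r[0,1])),delta([500,-40,345]))
im=get_image("top");L=blob(im["pixels"],(0,150,60),(8,255,255),(225,215,262,260));print(L,ray(im,*L[0][0],62))
E
```

```text
9.3833 [484.03803765  45.96106706 320.66916355] [ 7.02944726e-02  7.80256996e-02  1.78514843e+00 -1.52833332e-04
  1.27784219e+00  6.54727324e-01] -33.483013110841405 [-0.2096134   0.20250062 -0.08104141]
(((243.75001525878906, 240.25001525878906), (21.21320343017578, 20.50609588623047), 45.0), 374) [434.13686746 254.97533005  62.        ]
```

Request:
step_arm(
  deltas=[
    [[-0.05,0.05,-0.02],[0,0,0.06],1],
    [[-0.11,0.11,-0.047],[0,0,0.12],1],
    [[-0.17,0.17,-0.047],[0,0,0.19],1],
    [[-0.23,0.22,-0.047],[0,0,0.27],1],
    [[-0.27,0.26,-0.047],[0,0,0.34],1],
    [[-0.286,0.281,-0.047],[0,0,0.41],1],
    [[-0.286,0.281,-0.047],[0,0,0.47],1],
    [[-0.286,0.281,-0.047],[0,0,0.505],1],
    [[-0.286,0.281,-0.047],[0,0,0.505],1],
    [[-0.286,0.281,-0.047],[0,0,0.505],1],
  ],
)

```text
t: 10.27
ee_pos: [507.6, -70.2, 334.4]
orientation: [3.12, 0.371, 0.0]
ft_force: [-0.7, 0.7, -0.5]
width: 87.9
grasp_force: 0.0
```

```bash
python3 - <<'E'
from h import *
o=get_obs();r=R.from_rotvec(o["orientation"]).as_matrix();print(o["t"],o["ee_pos"],np.degrees(np.arctan2(r[1,1],r[0,1])))
im=get_image("wrist");p=im["pixels"];cv2.imwrite("pics/w3.png",p[:,:,::-1])
h=cv2.inRange(cv2.cvtColor(p,cv2.COLOR_RGB2HSV),(22,140,60),(35,255,255))
for c in cv2.findContours(h,0,2)[0]:
    if cv2.contourArea(c)>200:
        b=cv2.minAreaRect(c);print(b);q=cv2.boxPoints(b);print([ray(im,*v,270).round(1) for v in q],ray(im,*b[0],270))
print(proj(im,[508,-72.6,270]))
E
```

```text
10.2667 [507.59906496 -70.15869764 334.44867841] -76.45381458836717
((326.5, 208.5), (91.0, 17.0), 90.0)
[array([542. , -57.8, 270. ]), array([545.1, -70.7, 270. ]), array([469.4, -89.8, 270. ]), array([466. , -75.8, 270. ])] [507.26399431 -73.1089497  270.        ]
(np.float64(326.10728113667545), np.float64(207.52402073621639))
```

View pics/w3.png

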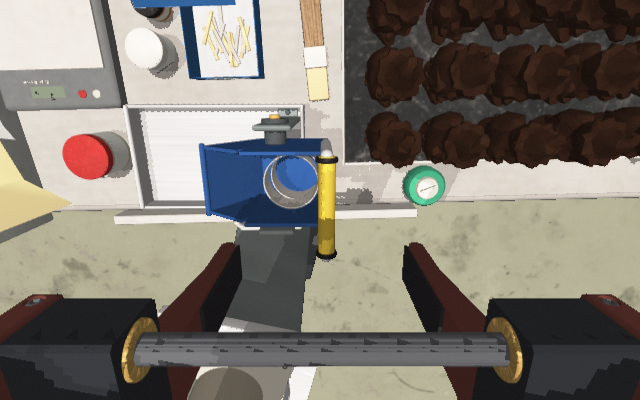

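Wrist view: the yellow bar runs (326,160)–(327,255), parallel to the tool's x. Both the open bin and the pot at (90,155) on the bench look fine. Descending onto the bar.

Request:
step_arm(
  deltas=[
    [[0,0.009,0.06],[0,0,0],1],
    [[0,0.009,0.14],[0,0,0],0.5],
    [[0,0.009,0.21],[0,0,0],0.2],
    [[0,0.009,0.25],[0,0,0],0],
    [[0,0.009,0.257],[0,0,0],-0.2],
    [[0,0.009,0.257],[0,0,0],-0.5],
    [[0,0.009,0.257],[0,0,0],-1],
    [[0,0.009,0.257],[0,0,0],-1],
    [[0,0.009,0.257],[0,0,0],-1],
    [[0,0.009,0.257],[0,0,0],-1],
    [[0,0.009,0.257],[0,0,0],-1],
    [[0,0.009,0.257],[0,0,0],-1],
    [[0,0.009,0.257],[0,0,0],-1],
    [[0,0.009,0.257],[0,0,0],-1],
  ],
)

```text
t: 11.48
ee_pos: [508.5, -72.9, 257.1]
orientation: [3.12, 0.367, 0.0]
ft_force: [0.5, 1.4, 0.8]
width: 4.4
grasp_force: 0.0
```

Closed to 4 mm with no force, so the bar was missed just as the lid was. The real fingertips seem to sit higher than reported. I'll check from the side view, marking the reported TCP.

```bash
python3 - <<'E'
from h import *
o=get_obs();s=get_image("side");u,v=proj(s,o["ee_pos"]);print(u,v,o["ee_pos"],o["width"],[(z,np.round(proj(s,[*o["ee_pos"][:2],z]),1)) for z in(257,270,277,290)])
p=s["pixels"];x0,y0=int(u)-40,int(v)-45
c=cv2.resize(p[y0:y0+75,x0:x0+100],(800,600),interpolation=cv2.INTER_CUBIC);cv2.circle(c,(int((u-x0)*8),int((v-y0)*8)),5,(0,255,0),1)
cv2.imwrite("pics/s2.png",c[:,:,::-1])
E
```

```text
337.5916119456766 154.8038177772487 [508.46669228 -72.9402949  257.14588519] 4.360872532127927 [(257, array([337.6, 154.8])), (270, array([337.8, 150.8])), (277, array([337.9, 148.6])), (290, array([338.1, 144.5]))]
```

View pics/s2.png

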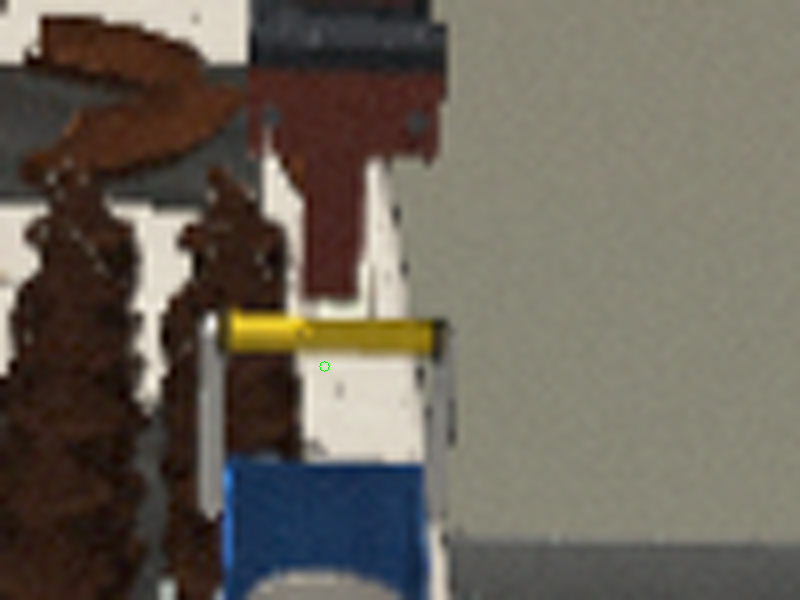

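The real fingertips (row 297) end above the bar (row 334), and the reported TCP mark (row 366) is about 27 mm too low. From here on I'll correct for this: the tips are 27 mm higher than reported.

Request:
step_arm(
  deltas=[
    [[0,0,0],[0,0,0],0],
    [[0,0,0],[0,0,0],0],
    [[0,0,0],[0,0,0],0],
    [[0,0,0],[0,0,0],0],
    [[0,0,0],[0,0,0],0],
    [[0,0,0],[0,0,0],0],
    [[0,0,0],[0,0,0],0],
    [[0,0,0],[0,0,0],0],
    [[0,0,0.03],[0,0,0],0],
    [[0,0,0.07],[0,0,0],0],
    [[0,0,0.09],[0,0,0],0],
    [[0,0,0.09],[0,0,0],-0.3],
    [[0,0,0.09],[0,0,0],-0.5],
    [[0,0,0.09],[0,0,0],-0.7],
    [[0,0,0.09],[0,0,0],-1],
    [[0,0,0.09],[0,0,0],-1],
    [[0,0,0.09],[0,0,0],-1],
    [[0,0,0.09],[0,0,0],-1],
    [[0,0,0.09],[0,0,0],-1],
    [[0,0,0.09],[0,0,0],-1],
  ],
)

```text
t: 13.2
ee_pos: [508.9, -73.1, 230.6]
orientation: [3.12, 0.367, 0.002]
ft_force: [-0.2, -1.6, 4.3]
width: 13.0
grasp_force: 30.0
```

```bash
python3 - <<'E'
from h import *
o=get_obs();print(o["t"],o["ee_pos"],o["width"],o["grasp_force"],o["ft_force"])
# arc: offsets (tool y = +stand x ; tool z = down) relative to home handle, in units
for d in range(0,121,5):
    a=np.radians(d);x=55*np.cos(a)-115*np.sin(a);z=55*np.sin(a)+115*np.cos(a)
    print(d,round((x-55)/300,3),round(-(z-115)/300,3))
E
```

```text
13.2 [508.87762879 -73.11137832 230.58481366] 13.026191840438592 30.001196265220642 [-0.16742837 -1.61134559  4.26468061]
0 0.0 -0.0
5 -0.034 -0.015
10 -0.069 -0.026
15 -0.105 -0.034
20 -0.142 -0.04
25 -0.179 -0.042
30 -0.216 -0.04
35 -0.253 -0.036
40 -0.289 -0.028
45 -0.325 -0.017
50 -0.359 -0.004
55 -0.392 0.013
60 -0.424 0.033
65 -0.453 0.055
70 -0.481 0.08
75 -0.506 0.107
80 -0.529 0.136
85 -0.549 0.167
90 -0.567 0.2
95 -0.581 0.234
100 -0.593 0.269
105 -0.601 0.305
110 -0.606 0.342
115 -0.608 0.379
120 -0.607 0.416
```

Request:
step_arm(
  deltas=[
    [[0,-0.006,-0.003],[0,0,0],-1],
    [[0,-0.017,-0.008],[0,0,0],-1],
    [[0,-0.034,-0.015],[0,0,0],-1],
    [[0,-0.051,-0.021],[0,0,0],-1],
    [[0,-0.069,-0.026],[0,0,0],-1],
    [[0,-0.087,-0.03],[0,0,0],-1],
    [[0,-0.105,-0.034],[0,0,0],-1],
    [[0,-0.123,-0.037],[0,0,0],-1],
    [[0,-0.142,-0.04],[0,0,0],-1],
    [[0,-0.16,-0.041],[0,0,0],-1],
    [[0,-0.179,-0.042],[0,0,0],-1],
    [[0,-0.197,-0.041],[0,0,0],-1],
    [[0,-0.216,-0.04],[0,0,0],-1],
    [[0,-0.234,-0.038],[0,0,0],-1],
    [[0,-0.253,-0.036],[0,0,0],-1],
    [[0,-0.271,-0.032],[0,0,0],-1],
    [[0,-0.289,-0.028],[0,0,0],-1],
    [[0,-0.307,-0.023],[0,0,0],-1],
    [[0,-0.318,-0.019],[0,0,0],-1],
    [[0,-0.325,-0.017],[0,0,0],-1],
  ],
)

```text
t: 14.87
ee_pos: [486.1, 22.5, 235.0]
orientation: [-3.12, -0.368, -0.001]
ft_force: [5.2, -1.8, 1.1]
width: 12.9
grasp_force: 30.0
```

Request:
step_arm(
  deltas=[
    [[0,-0.007,0.003],[0,0,0],-1],
    [[0,-0.02,0.007],[0,0,0],-1],
    [[0,-0.034,0.013],[0,0,0],-1],
    [[0,-0.051,0.021],[0,0,0],-1],
    [[0,-0.067,0.03],[0,0,0],-1],
    [[0,-0.083,0.04],[0,0,0],-1],
    [[0,-0.099,0.05],[0,0,0],-1],
    [[0,-0.114,0.061],[0,0,0],-1],
    [[0,-0.128,0.072],[0,0,0],-1],
    [[0,-0.142,0.084],[0,0,0],-1],
    [[0,-0.156,0.097],[0,0,0],-1],
    [[0,-0.169,0.11],[0,0,0],-1],
    [[0,-0.181,0.124],[0,0,0],-1],
    [[0,-0.193,0.138],[0,0,0],-1],
    [[0,-0.204,0.153],[0,0,0],-1],
    [[0,-0.214,0.168],[0,0,0],-1],
    [[0,-0.224,0.184],[0,0,0],-1],
    [[0,-0.233,0.2],[0,0,0],-1],
    [[0,-0.238,0.21],[0,0,0],-1],
    [[0,-0.242,0.217],[0,0,0],-1],
  ],
)

```text
t: 16.53
ee_pos: [468.7, 92.6, 169.5]
orientation: [3.12, 0.368, -0.001]
ft_force: [3.8, -4.8, 1.7]
width: 13.2
grasp_force: 30.0
```

Request:
step_arm(
  deltas=[
    [[0,-0.003,0.006],[0,0,0],-1],
    [[0,-0.008,0.018],[0,0,0],-1],
    [[0,-0.014,0.034],[0,0,0],-1],
    [[0,-0.02,0.051],[0,0,0],-1],
    [[0,-0.026,0.069],[0,0,0],-1],
    [[0,-0.03,0.087],[0,0,0],-1],
    [[0,-0.034,0.105],[0,0,0],-1],
    [[0,-0.037,0.123],[0,0,0],-1],
    [[0,-0.039,0.142],[0,0,0],-1],
    [[0,-0.04,0.157],[0,0,0],-1],
    [[0,-0.041,0.17],[0,0,0],-1],
    [[0,-0.041,0.181],[0,0,0],-1],
    [[0,-0.041,0.19],[0,0,0],-1],
    [[0,-0.041,0.198],[0,0,0],-1],
    [[0,-0.041,0.205],[0,0,0],-1],
    [[0,-0.04,0.21],[0,0,0],-1],
    [[0,-0.04,0.214],[0,0,0],-1],
    [[0,-0.04,0.217],[0,0,0],-1],
    [[0,-0.04,0.22],[0,0,0],-1],
    [[0,-0.04,0.22],[0,0,0],-1],
  ],
)

```text
t: 18.2
ee_pos: [468.8, 104.0, 107.4]
orientation: [3.119, 0.367, 0.008]
ft_force: [-3.9, -9.9, 39.4]
width: 13.1
grasp_force: 30.0
```

Request:
step_arm(
  deltas=[
    [[0,0,-0.006],[0,0,0],-1],
    [[0,0,-0.008],[0,0,0],-1],
    [[0,0,-0.008],[0,0,0],-1],
    [[0,0,-0.008],[0,0,0],-1],
    [[0,0,-0.008],[0,0,0],-1],
    [[0,0,-0.008],[0,0,0],-1],
  ],
)

```text
t: 18.7
ee_pos: [468.7, 104.0, 107.7]
orientation: [3.119, 0.367, 0.008]
ft_force: [5.5, -8.2, 12.3]
width: 13.2
grasp_force: 30.0
```

```bash
python3 - <<'E'
from h import *
o=get_obs();print(o["t"],o["ee_pos"],o["width"],o["grasp_force"],o["ft_force"])
w=get_image("wrist")["pixels"];t=get_image("side")["pixels"]
cv2.imwrite("pics/e1.png",np.hstack([cv2.resize(w,(480,300)),cv2.resize(t[200:290,285:375],(300,300),interpolation=cv2.INTER_CUBIC)])[:,:,::-1])
E
```

```text
18.7 [468.68111613 104.01053935 107.66936944] 13.23597885026325 29.998252987861633 [ 5.45683808 -8.21195043 12.28789268]
```

View pics/e1.png

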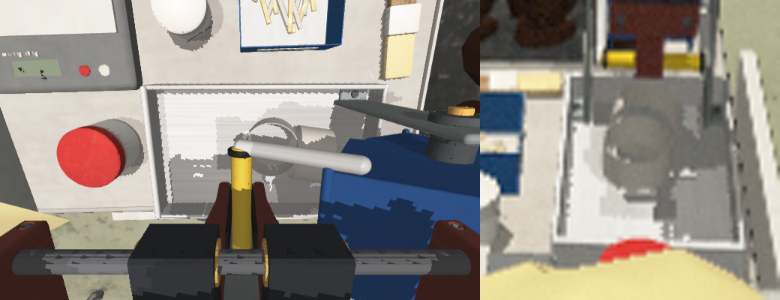

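Both rings lie in the tray: about (270,140) and (315,140) in the wrist half, with two rings also visible in the side half. The bin is at its stop, so I'll swing it back.

Request:
step_arm(
  deltas=[
    [[0,-0.001,-0.01],[0,0,0],-1],
    [[0,-0.001,-0.022],[0,0,0],-1],
    [[0,-0.001,-0.036],[0,0,0],-1],
    [[0,0,-0.053],[0,0,0],-1],
    [[0,0.001,-0.07],[0,0,0],-1],
    [[0,0.003,-0.089],[0,0,0],-1],
    [[0,0.006,-0.107],[0,0,0],-1],
    [[0,0.01,-0.125],[0,0,0],-1],
    [[0,0.014,-0.143],[0,0,0],-1],
    [[0,0.02,-0.161],[0,0,0],-1],
    [[0,0.026,-0.178],[0,0,0],-1],
    [[0,0.033,-0.195],[0,0,0],-1],
    [[0,0.04,-0.212],[0,0,0],-1],
    [[0,0.049,-0.229],[0,0,0],-1],
    [[0,0.058,-0.245],[0,0,0],-1],
    [[0,0.068,-0.261],[0,0,0],-1],
    [[0,0.078,-0.276],[0,0,0],-1],
    [[0,0.089,-0.291],[0,0,0],-1],
    [[0,0.096,-0.3],[0,0,0],-1],
    [[0,0.101,-0.305],[0,0,0],-1],
  ],
)

```text
t: 20.47
ee_pos: [473.3, 76.5, 197.8]
orientation: [-3.117, -0.365, -0.001]
ft_force: [1.3, 7.2, 1.3]
width: 13.2
grasp_force: 30.0
```

Request:
step_arm(
  deltas=[
    [[0,0.006,-0.007],[0,0,0],-1],
    [[0,0.014,-0.015],[0,0,0],-1],
    [[0,0.025,-0.027],[0,0,0],-1],
    [[0,0.039,-0.04],[0,0,0],-1],
    [[0,0.053,-0.052],[0,0,0],-1],
    [[0,0.067,-0.063],[0,0,0],-1],
    [[0,0.082,-0.074],[0,0,0],-1],
    [[0,0.098,-0.084],[0,0,0],-1],
    [[0,0.114,-0.094],[0,0,0],-1],
    [[0,0.13,-0.103],[0,0,0],-1],
    [[0,0.147,-0.111],[0,0,0],-1],
    [[0,0.164,-0.118],[0,0,0],-1],
    [[0,0.181,-0.124],[0,0,0],-1],
    [[0,0.199,-0.13],[0,0,0],-1],
    [[0,0.217,-0.135],[0,0,0],-1],
    [[0,0.235,-0.139],[0,0,0],-1],
    [[0,0.253,-0.143],[0,0,0],-1],
    [[0,0.271,-0.145],[0,0,0],-1],
    [[0,0.283,-0.147],[0,0,0],-1],
    [[0,0.29,-0.147],[0,0,0],-1],
  ],
)

```text
t: 22.13
ee_pos: [493.5, -8.7, 242.3]
orientation: [-3.117, -0.366, -0.001]
ft_force: [0.3, 4.4, 9.5]
width: 13.2
grasp_force: 30.0
```

Request:
step_arm(
  deltas=[
    [[0,0.008,0],[0,0,0],-1],
    [[0,0.02,-0.001],[0,0,0],-1],
    [[0,0.037,-0.002],[0,0,0],-1],
    [[0,0.055,-0.001],[0,0,0],-1],
    [[0,0.074,0],[0,0,0],-1],
    [[0,0.092,0.003],[0,0,0],-1],
    [[0,0.111,0.006],[0,0,0],-1],
    [[0,0.129,0.01],[0,0,0],-1],
    [[0,0.147,0.014],[0,0,0],-1],
    [[0,0.165,0.02],[0,0,0],-1],
    [[0,0.18,0.025],[0,0,0],-1],
    [[0,0.192,0.03],[0,0,0],-1],
    [[0,0.202,0.034],[0,0,0],-1],
    [[0,0.21,0.037],[0,0,0],-1],
    [[0,0.216,0.04],[0,0,0],-1],
    [[0,0.22,0.042],[0,0,0],-1],
    [[0,0.224,0.043],[0,0,0],-1],
    [[0,0.224,0.043],[0,0,0],-1],
  ],
)

```text
t: 23.63
ee_pos: [508.0, -73.9, 229.3]
orientation: [-3.117, -0.366, 0.003]
ft_force: [-6.4, 6.9, 7.4]
width: 13.0
grasp_force: 30.0
```

Request:
step_arm(
  deltas=[
    [[0,0.005,0.002],[0,0,0],-1],
    [[0,0.006,0.003],[0,0,0],-1],
    [[0,0.006,0.003],[0,0,0],-1],
    [[0,0.006,0.003],[0,0,0],-0.5],
    [[0,0.006,0.003],[0,0,0],0],
    [[0,0.006,0.003],[0,0,0],0],
    [[0,0.006,0.003],[0,0,0],0],
    [[0,0.006,0.003],[0,0,0],0],
    [[0,0.006,0.003],[0,0,0],0],
    [[0,0.006,-0.02],[0,0,0],0],
    [[0,0.006,-0.07],[0,0,0],0],
    [[0,0.006,-0.15],[0,0,0],0],
    [[0,0.006,-0.25],[0,0,0],0],
    [[0,0.006,-0.34],[0,0,0],0],
    [[0,0.006,-0.38],[0,0,0],0],
    [[0,0.006,-0.38],[0,0,0],0],
  ],
)

```text
t: 24.97
ee_pos: [511.3, -77.5, 347.1]
orientation: [3.118, 0.367, 0.01]
ft_force: [1.0, -0.0, -0.4]
width: 44.1
grasp_force: 0.0
```

```bash
python3 - <<'E'
from h import *
o=get_obs();print(o["t"],o["ee_pos"],o["width"])
im=get_image("wrist");p=im["pixels"]
h=cv2.inRange(cv2.cvtColor(p,cv2.COLOR_RGB2HSV),(22,140,60),(35,255,255))
for c in cv2.findContours(h,0,2)[0]:
    if cv2.contourArea(c)>200: b=cv2.minAreaRect(c);print(b[0],b[1],ray(im,*b[0],270))
s=get_image("side")
L=blob(s["pixels"],(22,140,60),(35,255,255),(315,140,365,165));print(L,proj(s,[507.5,-73,270]))
im=get_image("top");L=blob(im["pixels"],(0,150,60),(8,255,255),(225,215,262,260));print(L)
E
```

```text
24.9667 [511.28803837 -77.45836045 347.08213623] 44.05114266147272
(316.0, 206.5) (87.0, 16.0) [507.09440138 -72.52435596 270.        ]
(((337.5, 150.0), (4.0, 27.0), 90.0), 115) (np.float64(338.0962039148718), np.float64(150.8542130600187))
(((243.75001525878906, 240.25001525878906), (21.21320343017578, 20.50609588623047), 45.0), 376)
```

```bash
python3 -c "
from workcell import *
print(close_job())"
```

```text
the job is handed in; nothing more can be done
None
```

The job is handed in at about 25 s: the pot stands upright on the clear patch, the bin went to its stop, both rings looked to be in the tray in the camera view there, and the empty bin is back home within about 1 mm; my first tries at the pot and the handle closed on air because the fingertips sit about 27 mm higher than reported.

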